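# Roll two support rollers onto the lines of a surface plate

### The job

Set up the two steel rollers on the dark surface plate to carry a straightedge: each roller lies beside a scribed line and belongs on the line nearest to it. Lay a fingertip on top of each roller and push the top sideways to roll it, without sliding it, until it rests centred over its line and parallel to it. Do not grip or lift the rollers or push them from the side, and leave the eye loupe, the dial gauge and the thread spool where they are.

Things in the scene. Friction and masses are not known exactly. Their poses are not given: they have to be found in the camera images.
- plate: fixed dark cast-iron surface plate, 150 mm (its x) by 320 mm (its y) by 20 mm high, lying on the bench; origin at the centre of its underside, z up. Two thin white scribed lines, 3 mm wide and 146 mm long, run along its x axis, 75 mm to either side of its middle.
- line_left (a point): middle of the left scribed line (plate y = +75 mm), on the plate's top, 20 mm above the bench; x along the line, y across it to the left, z up
- line_right (a point): middle of the right scribed line (plate y = -75 mm), on the plate's top, 20 mm above the bench; x along the line, y across it to the left, z up
- roller_left: left plain steel roller, 36 mm diameter, 64 mm long, about 0.3 kg, lying on the plate; origin at its centre, 18 mm above the plate's top; x along the cylinder, y and z turn as it rolls. Starts 20 to 36 mm to the right of the left line (towards the plate's middle), nearly parallel to it. Let go, it stops within about 1 cm.
- roller_right: right plain steel roller, 36 mm diameter, 64 mm long, about 0.3 kg, lying on the plate; origin at its centre, 18 mm above the plate's top; x along the cylinder, y and z turn as it rolls. Starts 20 to 36 mm to the right of the right line (towards the plate's end), nearly parallel to it. A fingertip on top that does not slip travels twice as far as the roller, so it may need setting down anew.
- loupe: bystander: black eye loupe standing on its flared cup, 42 mm across, 35 mm high, left of the plate; origin under its centre
- gauge: bystander: round dial gauge lying flat, 70 x 49 x 12 mm, right of the plate; origin under its centre
- spool: bystander: wooden thread spool standing upright, 28 mm across, 30 mm high, right of the plate; origin under its centre
Not all that is in view belongs to the job. What is shaped like the roller_right but blue or turquoise is not meant. Leave any red look-alike of the roller_left alone.

How it is judged (in metres and radians):
At the end, for the whole second after the job is handed in: Each roller rests on the plate with its centre within 4 mm across its own line and within 25 mm of the line's middle lengthwise, parallel to the line within 0.12 rad, has turned by at least 0.5 rad from its start (rolled, not slid), and is at rest (y of roller_left in the frame of line_left between -0.004 and 0.004 m and x of roller_left in the frame of line_left between -0.025 and 0.025 m and angle between the x axis of each of roller_left, roller_right and the x axis of plate, either way round below 0.12 rad and angle between each of roller_left, roller_right's own z axis and vertical above 0.5 rad and height (world z) of roller_left between 0.035 and 0.041 m and linear speed of each of roller_left, roller_right below 0.005 m/s and angular speed of each of roller_left, roller_right below 0.2 rad/s and y of roller_right in the frame of line_right between -0.004 and 0.004 m and x of roller_right in the frame of line_right between -0.025 and 0.025 m and height (world z) of roller_right between 0.035 and 0.041 m); the robot touches nothing.
It fails at once if the left roller is lifted or tipped up (height (world z) of roller_left above 0.046 m).
It fails at once if the fingers reach down beside the left roller and touch it there (gripping it or pushing it from the side) instead of on its top (contact force between the fingers and roller_left above 0.3 N and height (world z) of the grasp point below 0.062 m).
It fails at once if the right roller is lifted or tipped up (height (world z) of roller_right above 0.046 m).
It fails at once if the fingers reach down beside the right roller and touch it there (gripping it or pushing it from the side) instead of on its top (contact force between the fingers and roller_right above 0.3 N and height (world z) of the grasp point below 0.062 m).
It fails at once if the eye loupe, the dial gauge or the thread spool is moved (distance of any of loupe, gauge, spool from where it was at the start of the episode above 0.008 m).
It also fails if it takes over 54 s, if anything falls off the work surface, if the arm or the gripper's body presses on something with over 40 N, if the wrist force passes 120 N, or if a joint passes its speed limit or range.

### The arm

A 6-joint arm with a two-finger parallel gripper is mounted at the origin on a cart in front of the work surface, level with it; the furniture and walls round the work are solid. World frame = base frame: x ahead of the robot, y to its left, z up, the work surface at z = 0. Lengths are in mm, angles in rad, forces in N, time in s.
With the tool pointing down it reaches from about 325 to 900 mm from the base axis. Payload 3.5 kg.
Tool frame: the origin (TCP) lies where the fingers leave the gripper's body, on its centre line; the fingertips stand 73 mm ahead of it and the grasp point (between the pads) lies 54 mm ahead of it; z points along the fingers, y is the line along which they close (so a half turn about z gives the same grasp; the last joint's range is limited). The gripper opens to 85 mm and grips with 20 to 120 N. Pads are 22 mm wide; open, the fingers measure 114 mm over their backs; the gripper's body (76 mm by 85 mm) begins 54 mm behind the grasp point. The pads swing forward as they close: fully open they stand 13 mm farther back than shut.
Start: joints at [1.146, 0.276, -0.026, 1.268, 0, 1.467], TCP at [197.678, 592.913, 303.913] pointing down, gripper open.
Joint ranges: [-3.12, 3.12], [-0.85, 1.88], [-1.08, 1.24], [-1.95, 2.15], [-1.57, 1.53], [-3.14, 3.14]. Speed limits (rad/s): [2.57, 2.57, 3.14, 3.14, 3.14, 3.14].

### API

Orientations are given as [roll, pitch, yaw] about the fixed x, y, z axes, in that order (R = Rz(yaw) Ry(pitch) Rx(roll)).
In Python, from plant import sense, get_image, get_calibration, finish_job gives the robot as it stands. The module is installed in compiled form; this text tells all that it offers.
- The arm moves only by the tool carry_out, never from a script. Its argument "moves" is a list of rows, each an object with "translation": the shift along the world's x, y, z in m, a list of three; "roll": the turn about the world's z in rad. A call has 1 to 20 rows; each row is the pose to reach, as a shift and turn from the pose commanded when the call began; what a row does not reach only later rows make up. A row lasts 1/10 s, in which the tool goes at most 50 mm and 8.59 degrees, less where a joint would pass 70% of its speed; a pose out of reach is approached as far as the arm can. A call with a gripper value outside its range is refused whole. "hand" is the opening in per cent of the stroke, from 0 (shut) to 100 (fully open), set as the call begins (left out, the last holds). The fingers move at their own pace and stop on an object; "squeeze" is the grip in N (left out, the last holds). Time passes only in rows, so rows that repeat a pose let the fingers close. It gives the time, the measured TCP pose, the force, the opening and the grip force at its end, in the units of the state.
- sense(): the state, without advancing time (a new reading comes with each control period).
- get_image(name): name is "scene" or "top" or "wrist"; returns (picture, depth): 420x560x3 uint8, red, green, blue; 420x560 float32, mm along the optical axis (not along the pixel's ray), 0 where there is no reading.
- get_calibration(name): a dict with "fx", "fy", "cx", "cy" (pixels), "rvec" (rotation vector, rad) and "tvec" (3), from world to camera coordinates, as OpenCV has them; the wrist camera has in their place "mount" (4x4, takes a point from camera to tool coordinates, whose origin is the TCP and whose axes are the flange's). Camera axes: x right, y down, z forward; pixel columns grow to the right and rows downward; lengths in mm; the calibration is good to about 2 mm. A picture is of the moment at which its call begins: read the wrist's pose just before it. get_calibration takes no time and is no camera call.
- finish_job(): hands the job in; it is judged then, once.
The state is a dict: "t": time; "q": joint angles; "joint_vel": joint speeds; "tau": joint torques, N m; "eef_pos": TCP position; "ee_rot": TCP orientation; "contact_force": force on the tool from outside, world axes, zero at the start; "wrist_torque": the same for the moment, N m; "width": finger opening in mm; "grip_force": force on a finger pad.
Only numpy, scipy, OpenCV 4.12 (cv2) and the standard library are available. Lean on these libraries where they do the work, as an engineer would, in place of code of your own. Each camera call takes 0.05 s, during which the arm holds its last target. There are 200 camera calls.

## Working session

There is one attempt and no reset: what is moved stays moved. The work goes in short steps, Python scripts to look and compute and a tool call to move; the robot and the scene stay as the last step left them, time stands still between calls to the robot, and variables do not carry over. Pictures are saved under pics/ and viewed, at most 10 in all, crops included, and the job is handed in when it is done.

Besides the shell and the picture viewer there is one more tool, called after "Call:" as name(argument=value, ...) on one line, values as JSON. carry_out: Moves the arm, as the interface text tells. Its arguments: {"type":"object","properties":{"moves":{"type":"array"},"hand":{"type":"number"},"squeeze":{"type":"number"}},"required":["moves"]}

```bash
mkdir -p pics
cat > h.py <<'E'
import numpy as np,cv2
from plant import *
def snap(n,f):
    s=sense();p,d=get_image(n);cv2.imwrite('pics/'+f+'.png',p[:,:,::-1]);np.savez('pics/'+f,p=p,d=d,pos=s['eef_pos'],rot=s['ee_rot']);return s
def ray(n,uv,z):
    c=get_calibration(n);R=cv2.Rodrigues(np.array(c['rvec'],float))[0];t=np.array(c['tvec'],float).ravel()
    o=-R.T@t;d=R.T@np.array([(uv[0]-c['cx'])/c['fx'],(uv[1]-c['cy'])/c['fy'],1.]);return o+d*(z-o[2])/d[2]
def depthpt(n,f,uv):
    c=get_calibration(n);R=cv2.Rodrigues(np.array(c['rvec'],float))[0];t=np.array(c['tvec'],float).ravel()
    d=np.load('pics/'+f+'.npz')['d'];z=d[int(uv[1]),int(uv[0])]
    return R.T@(z*np.array([(uv[0]-c['cx'])/c['fx'],(uv[1]-c['cy'])/c['fy'],1.])-t)
E
python3 - <<'E'
from h import *
s=snap('top','top1');snap('scene','scene1')
print(s)
for n in('top','scene','wrist'):print(n,get_calibration(n))
E
```

```text
{'t': 0.0, 'q': array([ 1.14558105e+00,  2.77158313e-01, -2.78918521e-02,  1.26800689e+00,
       -2.80194399e-05,  1.46738392e+00]), 'joint_vel': array([ 0.00066265, -0.00027853,  0.00156936, -0.00039959, -0.00143072,
        0.0008799 ]), 'tau': array([ 1.13554641e-03, -4.45506012e+01,  2.95203888e+01,  1.64528098e-02,
       -6.75962838e-05, -1.05594424e-05]), 'eef_pos': array([197.43788601, 592.33914325, 302.73863699]), 'ee_rot': array([-3.13934111e+00, -2.05500670e-04,  2.81978959e+00]), 'contact_force': array([-0.0103425 , -0.49467708, -0.43184564]), 'wrist_torque': array([-0.00286447,  0.00148928,  0.04726997]), 'grip_force': 0.0, 'width': 85.10653212177604}
top {'fx': 404.81929181739457, 'fy': 404.81929181739457, 'cx': 282.3947326229572, 'cy': 211.8228515002037, 'rvec': array([ 2.12357382, -2.12972681,  0.18039439]), 'tvec': array([ -18.9941246 ,  530.58351318, 1183.34719207])}
scene {'fx': 389.1392322863574, 'fy': 389.1392322863574, 'cx': 280.6366751773112, 'cy': 207.57330983173807, 'rvec': array([ 1.91307248, -0.61666689,  0.4126378 ]), 'tvec': array([-454.1690321 ,  151.51913656,  692.87415858])}
wrist {'fx': 315.4569737453552, 'fy': 315.4569737453552, 'cx': 274.98476211458274, 'cy': 209.4021917243493, 'mount': array([[-3.85002458e-04, -9.65372712e-01, -2.60874259e-01,
         6.60264671e+01],
       [ 9.99999830e-01, -4.85850865e-04,  3.22089171e-04,
         4.23922801e-01],
       [-4.37682081e-04, -2.60874090e-01,  9.65372735e-01,
        -6.90042786e+01],
       [ 0.00000000e+00,  0.00000000e+00,  0.00000000e+00,
         1.00000000e+00]])}
```

View pics/top1.png

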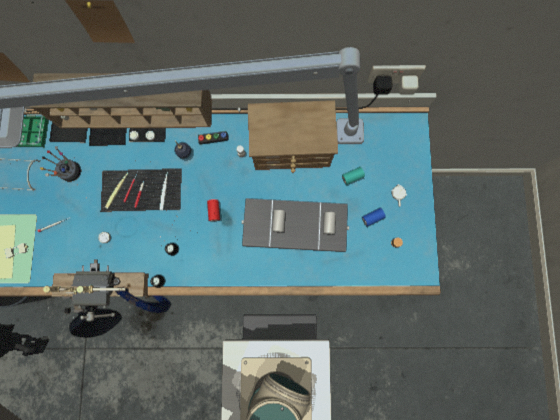

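View pics/scene1.png

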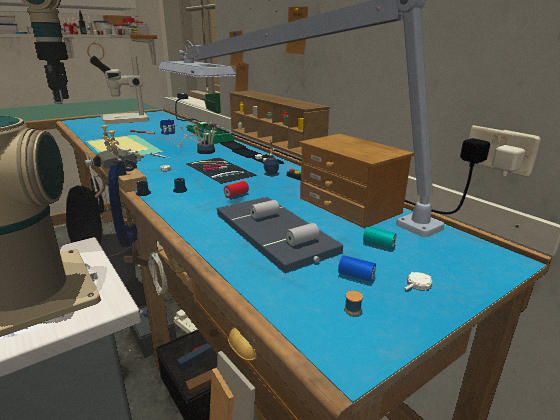

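The top view shows the plate at about (295,224), with the white lines at columns 264 and 320. The left roller is near (279,221) and the right one near (330,223). The red, green and blue cylinders are decoys.

Run:
```python
from h import *
for n,uv,z in[('plate',(295,224),20),('lineL',(265,223),20),('lineR',(321,226),20),('rL',(279,221),56),('rR',(330,223),56),('c1',(245,199),20),('c2',(348,205),20)]:
    print(n,ray('top',uv,z).round(1),depthpt('top','top1',uv).round(1))
p=np.load('pics/top1.npz')['p'][185:265,230:365]
cv2.imwrite('pics/c1.png',cv2.resize(p[:,:,::-1],None,fx=5.9,fy=5.9,interpolation=cv2.INTER_CUBIC))
```

```text
plate [496.9 -59.2  20. ] [497.1 -59.2  18.6]
lineL [500.4  33.5  20. ] [500.2  33.4  21.2]
lineR [ 490.4 -139.3   20. ] [ 490.9 -139.6   16.8]
rL [500.9 -10.3  56. ] [500.3 -10.4  59.8]
rR [ 494.3 -163.2   56. ] [ 494.3 -163.2   56.1]
c1 [576.4  96.4  20. ] [580.3  98.3   1.5]
c2 [ 556.1 -224.5   20. ] [ 559.7 -227.5    1.5]
```

View pics/c1.png

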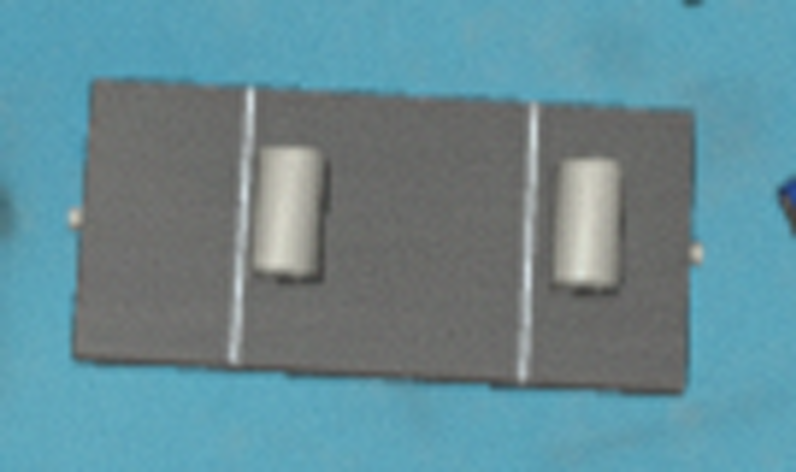

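The crop shows the left line from (250,90) to (233,362) and the right line from (535,103) to (521,382). The rollers are centred at about (290,213) and (588,224), nearly parallel to the lines. I'll move to a hover and look from closer.

Call:
carry_out(moves=[{"translation": [0.02, -0.04, 0], "roll": 0.02}, {"translation": [0.04, -0.08, 0], "roll": 0.04}, {"translation": [0.06, -0.125, 0], "roll": 0.06}, {"translation": [0.08, -0.17, 0], "roll": 0.08}, {"translation": [0.1, -0.21, 0], "roll": 0.1}, {"translation": [0.12, -0.25, 0], "roll": 0.12}, {"translation": [0.14, -0.295, 0], "roll": 0.14}, {"translation": [0.16, -0.34, 0], "roll": 0.16}, {"translation": [0.18, -0.38, 0], "roll": 0.18}, {"translation": [0.2, -0.42, 0], "roll": 0.2}, {"translation": [0.22, -0.465, 0], "roll": 0.22}, {"translation": [0.24, -0.51, -0.02], "roll": 0.24}, {"translation": [0.27, -0.55, -0.04], "roll": 0.26}, {"translation": [0.29, -0.59, -0.06], "roll": 0.26}, {"translation": [0.303, -0.61, -0.08], "roll": 0.26}, {"translation": [0.303, -0.61, -0.08], "roll": 0.26}, {"translation": [0.303, -0.61, -0.08], "roll": 0.26}, {"translation": [0.303, -0.61, -0.08], "roll": 0.26}], hand=0)

```text
t: 1.9
eef_pos: [500.3, -16.4, 224.3]
ee_rot: [3.141, -0.0, 3.081]
contact_force: [-0.5, -0.4, -0.2]
width: 0.1
grip_force: 0.0
```

```bash
cat >> h.py <<'E'
from scipy.spatial.transform import Rotation as Ro
def wray(f,uv,z):
    D=np.load('pics/'+f+'.npz');c=get_calibration('wrist');M=np.array(c['mount'])
    R=Ro.from_euler('xyz',D['rot']).as_matrix()
    d=R@M[:3,:3]@np.array([(uv[0]-c['cx'])/c['fx'],(uv[1]-c['cy'])/c['fy'],1.]);o=D['pos']+R@M[:3,3]
    return o+d*(z-o[2])/d[2]
E
python3 - <<'E'
from h import *
s=snap('wrist','w1');print(s['t'],s['eef_pos'],s['ee_rot'],s['width'],s['contact_force'])
E
```

```text
1.9 [500.28896071 -16.42116288 224.26246315] [ 3.14127566e+00 -2.38442726e-04  3.08050816e+00] 0.06704224645827034 [-0.49356789 -0.42637801 -0.24211056]
```

View pics/w1.png

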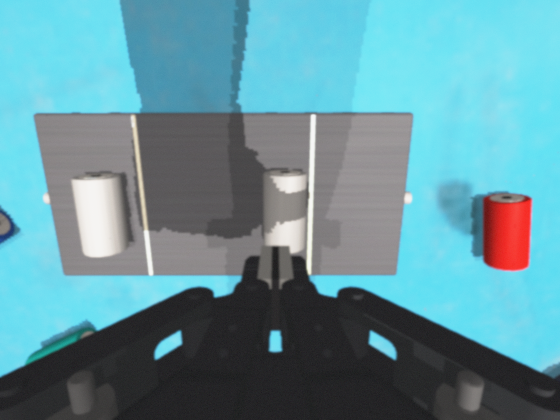

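The wrist view is flipped (up is −x, left is −y). The left line runs from (313,115) to (310,273) and the right line from (135,115) to (151,273). The left roller is around (285,210), partly behind the fingertip, and the right roller is around (102,213).

```bash
cat >> h.py <<'E'
from scipy.optimize import least_squares
def cloud(f):
    D=np.load('pics/'+f+'.npz');c=get_calibration('wrist');M=np.array(c['mount'])
    R=Ro.from_euler('xyz',D['rot']).as_matrix();d=D['d'];v,u=np.mgrid[:420,:560]
    P=np.stack([(u-c['cx'])/c['fx']*d,(v-c['cy'])/c['fy']*d,d],-1)
    return (P@M[:3,:3].T+M[:3,3])@R.T+D['pos'],D['p'],d
A={'yaw':0}
def roller(f,g):
    P,p,d=cloud(f);m=(d>0)&(P[...,2]>32)&(P[...,2]<62)&(abs(P[...,0]-g[0])<50)&(abs(P[...,1]-g[1])<30);Q=P[m]
    r=lambda a:np.hypot((Q[:,1]-a[0])*np.cos(a[1])-(Q[:,0]-500)*np.sin(a[1]),Q[:,2]-a[2])-18
    s=least_squares(r,[g[1],-.06,38],loss='soft_l1');x=np.percentile(Q[:,0],[1,99])
    return dict(n=len(Q),y500=s.x[0],yaw=s.x[1],zc=s.x[2],rms=np.std(s.fun),x=x,top=np.percentile(Q[:,2],95))
E
python3 - <<'E'
from h import *
for n,a,b in[('L',(313,115),(310,273)),('R',(135,115),(151,273))]:
    p,q=wray('w1',a,20),wray('w1',b,20);print(n,p.round(1),q.round(1),'y500',np.interp(500,[p[0],q[0]],[p[1],q[1]]),'yaw',np.arctan2(*(q-p)[1::-1]))
P,_,d=cloud('w1');print('plate z',P[250,200],P[150,200],P[200,350])
print(roller('w1',(500,-10)));print(roller('w1',(494,-165)))
E
```

```text
L [429.1  20.2  20. ] [572.7  13.   20. ] y500 16.634340267974505 yaw -0.04986136408492278
R [ 420.1 -127.3   20. ] [ 563.4 -137.6   20. ] y500 -133.04059414012275 yaw -0.07149100905699332
plate z [543.0553903  -88.36545969  19.73492042] [451.88906119 -77.15689781  19.32468909] [503.99465878  51.15576255  18.75183044]
{'n': 3253, 'y500': np.float64(-8.340032675459199), 'yaw': np.float64(-0.06123511181479633), 'zc': np.float64(36.73612906359167), 'rms': np.float64(1.8417304395795298), 'x': array([472.08417467, 534.65166538]), 'top': np.float64(55.186757153197426)}
{'n': 3830, 'y500': np.float64(-163.07827616874042), 'yaw': np.float64(-0.06345029239521591), 'zc': np.float64(36.753121967735424), 'rms': np.float64(1.78137542162409), 'x': array([465.52543488, 529.35815385]), 'top': np.float64(55.15558494601345)}
```

Call:
carry_out(moves=[{"translation": [0.003, 0.001, -0.03], "roll": 0}, {"translation": [0.003, 0.001, -0.06], "roll": 0}, {"translation": [0.003, 0.001, -0.08], "roll": 0}, {"translation": [0.003, 0.001, -0.088], "roll": 0}, {"translation": [0.003, 0.001, -0.091], "roll": 0}, {"translation": [0.003, 0.001, -0.093], "roll": 0}, {"translation": [0.003, 0.001, -0.093], "roll": 0}])

```text
t: 2.65
eef_pos: [504.5, -16.0, 132.0]
ee_rot: [-3.141, 0.002, 3.08]
contact_force: [-0.4, -0.8, 0.5]
width: -0.3
grip_force: 0.0
```

Call:
carry_out(moves=[{"translation": [0, 0, -0.001], "roll": 0}, {"translation": [0, 0, -0.002], "roll": 0}, {"translation": [0, 0, -0.003], "roll": 0}, {"translation": [0, 0, -0.003], "roll": 0}])

```text
t: 3.05
eef_pos: [504.1, -16.2, 128.5]
ee_rot: [-3.141, 0.001, 3.08]
contact_force: [-1.2, 0.4, 3.8]
width: 0.2
grip_force: 1.5
```

Call:
carry_out(moves=[{"translation": [0, 0.001, -0.0005], "roll": 0}, {"translation": [0, 0.003, -0.0005], "roll": 0}, {"translation": [0, 0.006, -0.0005], "roll": 0}, {"translation": [0.0005, 0.009, -0.0005], "roll": 0}, {"translation": [0.0005, 0.012, -0.0005], "roll": 0}, {"translation": [0.001, 0.015, -0.0005], "roll": 0}, {"translation": [0.001, 0.018, -0.0005], "roll": 0}, {"translation": [0.001, 0.02, -0.0005], "roll": 0}, {"translation": [0.001, 0.022, -0.0005], "roll": 0}, {"translation": [0.001, 0.023, -0.0005], "roll": 0}, {"translation": [0.001, 0.024, -0.0005], "roll": 0}, {"translation": [0.001, 0.024, -0.0005], "roll": 0}, {"translation": [0.001, 0.024, -0.0005], "roll": 0}])

```text
t: 4.35
eef_pos: [505.5, 7.9, 128.5]
ee_rot: [3.142, 0.002, 3.08]
contact_force: [-0.9, 0.5, 5.7]
width: -0.2
grip_force: 3.4
```

Call:
carry_out(moves=[{"translation": [0, 0, 0.003], "roll": 0}, {"translation": [0, 0, 0.01], "roll": 0}, {"translation": [0, -0.01, 0.03], "roll": 0}, {"translation": [-0.002, -0.02, 0.06], "roll": 0}, {"translation": [-0.004, -0.024, 0.095], "roll": 0}, {"translation": [-0.004, -0.024, 0.095], "roll": 0}, {"translation": [-0.004, -0.024, 0.095], "roll": 0}])

```text
t: 5.05
eef_pos: [501.3, -16.3, 223.5]
ee_rot: [-3.141, 0.002, 3.079]
contact_force: [-0.0, -0.0, -0.3]
width: 0.1
grip_force: 0.0
```

Run:
```python
from h import *
s=snap('wrist','w2');print(s['t'],s['eef_pos'],s['contact_force'])
print(roller('w2',(500,4)));print(roller('w2',(494,-165)))
```

```text
5.05 [501.28113354 -16.29276173 223.53861374] [-0.01852142 -0.03980117 -0.32577912]
{'n': 3407, 'y500': np.float64(3.7740607678856954), 'yaw': np.float64(-0.06211098022785906), 'zc': np.float64(36.774005835736354), 'rms': np.float64(1.7713033660826842), 'x': array([472.88846982, 535.93677508]), 'top': np.float64(55.28684071824722)}
{'n': 3867, 'y500': np.float64(-163.09157862513925), 'yaw': np.float64(-0.06410627331616157), 'zc': np.float64(36.80221890137337), 'rms': np.float64(1.8059532413135462), 'x': array([465.59738383, 529.48393672]), 'top': np.float64(55.16163550666917)}
```

View pics/w2.png

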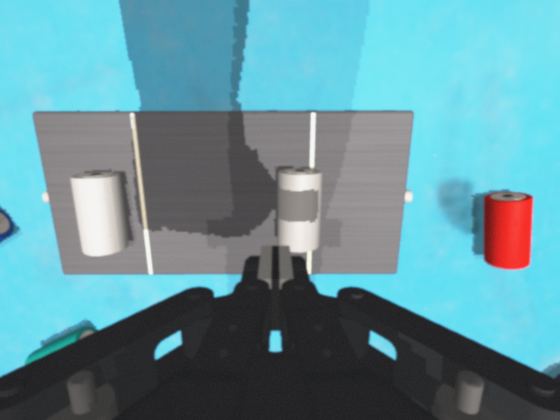

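The left roller moved 12.1 mm, which is half the finger travel, so it rolled without slipping and its yaw is unchanged. It has about 13 mm left to go.

Call:
carry_out(moves=[{"translation": [0.002, 0.01, -0.04], "roll": 0}, {"translation": [0.003, 0.013, -0.075], "roll": 0}, {"translation": [0.003, 0.013, -0.088], "roll": 0}, {"translation": [0.003, 0.013, -0.092], "roll": 0}, {"translation": [0.003, 0.013, -0.094], "roll": 0}, {"translation": [0.003, 0.013, -0.095], "roll": 0}, {"translation": [0.003, 0.013, -0.095], "roll": 0}, {"translation": [0.003, 0.015, -0.095], "roll": 0}, {"translation": [0.003, 0.018, -0.095], "roll": 0}, {"translation": [0.003, 0.021, -0.095], "roll": 0}, {"translation": [0.0035, 0.024, -0.095], "roll": 0}, {"translation": [0.004, 0.027, -0.095], "roll": 0}, {"translation": [0.004, 0.03, -0.095], "roll": 0}, {"translation": [0.004, 0.033, -0.095], "roll": 0}, {"translation": [0.0045, 0.036, -0.095], "roll": 0}, {"translation": [0.0045, 0.038, -0.095], "roll": 0}, {"translation": [0.0045, 0.039, -0.095], "roll": 0}, {"translation": [0.0045, 0.039, -0.095], "roll": 0}, {"translation": [0.0045, 0.039, -0.095], "roll": 0}])

```text
t: 7.0
eef_pos: [501.8, 23.3, 128.2]
ee_rot: [3.141, -0.008, 3.08]
contact_force: [-9.9, 1.7, 15.1]
width: -0.2
grip_force: 6.9
```

Call:
carry_out(moves=[{"translation": [0, 0, 0.003], "roll": 0}, {"translation": [0, 0, 0.01], "roll": 0}, {"translation": [-0.002, -0.02, 0.04], "roll": 0}, {"translation": [-0.005, -0.06, 0.08], "roll": 0}, {"translation": [-0.008, -0.1, 0.095], "roll": 0}, {"translation": [-0.01, -0.14, 0.095], "roll": 0}, {"translation": [-0.01, -0.14, 0.095], "roll": 0}, {"translation": [-0.01, -0.14, 0.095], "roll": 0}])

```text
t: 7.8
eef_pos: [495.4, -118.0, 222.9]
ee_rot: [3.141, 0.001, 3.078]
contact_force: [0.7, 0.4, -0.2]
width: -0.4
grip_force: 0.0
```

Run:
```python
from h import *
s=snap('wrist','w3');print(s['t'],s['eef_pos'],s['contact_force'])
print(roller('w3',(500,16)));print(roller('w3',(494,-165)))
```

```text
7.8 [ 495.41201342 -117.95284786  222.92688841] [ 0.68292888  0.36501788 -0.24691913]
{'n': 3818, 'y500': np.float64(16.668533501710414), 'yaw': np.float64(-0.06257702078386201), 'zc': np.float64(36.757853277575165), 'rms': np.float64(1.784663908190753), 'x': array([473.65486023, 536.68497642]), 'top': np.float64(55.139451150316944)}
{'n': 3439, 'y500': np.float64(-162.95999490634014), 'yaw': np.float64(-0.06443019758056398), 'zc': np.float64(36.72717198877216), 'rms': np.float64(1.8332282657296795), 'x': array([465.5373407 , 529.06921349]), 'top': np.float64(55.194516960082886)}
```

View pics/w3.png

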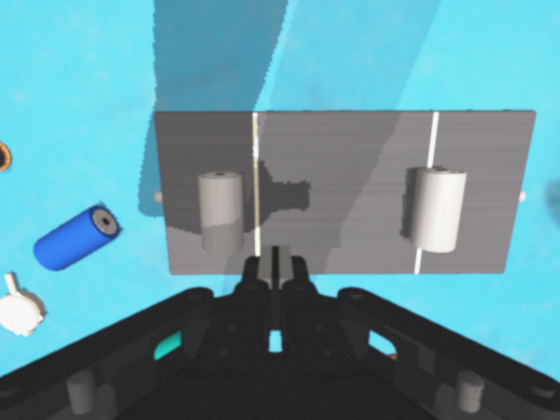

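The left roller now sits over its line, which runs from (436,112) to (418,273), while the right line runs from (255,112) to (257,257). The right roller, near (221,212), has about 30 mm to go.

Run:
```python
from h import *
for n,a,b in[('L',(436,112),(418,273)),('R',(255.5,112),(257.5,257))]:
    p,q=wray('w3',a,20),wray('w3',b,20);print(n,'y500',np.interp(500,[p[0],q[0]],[p[1],q[1]]),'yaw',np.arctan2(*(q-p)[1::-1]))
```

```text
L y500 16.488099178439352 yaw -0.047720335989692504
R y500 -133.90202142522625 yaw -0.06613418839794155
```

Call:
carry_out(moves=[{"translation": [0.002, -0.03, 0], "roll": 0}, {"translation": [0.002, -0.052, -0.04], "roll": 0}, {"translation": [0.002, -0.052, -0.075], "roll": 0}, {"translation": [0.002, -0.052, -0.088], "roll": 0}, {"translation": [0.002, -0.052, -0.091], "roll": 0}, {"translation": [0.002, -0.052, -0.093], "roll": 0}, {"translation": [0.002, -0.052, -0.094], "roll": 0}, {"translation": [0.002, -0.052, -0.094], "roll": 0}])

```text
t: 8.65
eef_pos: [498.3, -169.1, 129.8]
ee_rot: [-3.141, 0.003, 3.081]
contact_force: [0.1, -0.0, 0.4]
width: 0.0
grip_force: 0.0
```

Call:
carry_out(moves=[{"translation": [0, 0, -0.001], "roll": 0}, {"translation": [0, 0, -0.002], "roll": 0}, {"translation": [0, 0, -0.002], "roll": 0}, {"translation": [0, 0.001, -0.002], "roll": 0}, {"translation": [0, 0.003, -0.002], "roll": 0}, {"translation": [0, 0.006, -0.002], "roll": 0}, {"translation": [0.0005, 0.009, -0.002], "roll": 0}, {"translation": [0.0005, 0.012, -0.002], "roll": 0}, {"translation": [0.001, 0.015, -0.002], "roll": 0}, {"translation": [0.001, 0.018, -0.002], "roll": 0}, {"translation": [0.001, 0.02, -0.002], "roll": 0}, {"translation": [0.001, 0.022, -0.002], "roll": 0}, {"translation": [0.001, 0.023, -0.002], "roll": 0}, {"translation": [0.001, 0.024, -0.002], "roll": 0}, {"translation": [0.001, 0.024, -0.002], "roll": 0}, {"translation": [0.001, 0.024, -0.002], "roll": 0}])

```text
t: 10.25
eef_pos: [499.6, -145.8, 128.5]
ee_rot: [-3.14, 0.004, 3.08]
contact_force: [-0.4, -0.0, 7.1]
width: -0.0
grip_force: 3.6
```

Call:
carry_out(moves=[{"translation": [0, 0, 0.003], "roll": 0}, {"translation": [0, 0, 0.01], "roll": 0}, {"translation": [0, -0.002, 0.04], "roll": 0}, {"translation": [0, -0.006, 0.08], "roll": 0}, {"translation": [0, -0.012, 0.095], "roll": 0}, {"translation": [0, -0.012, 0.095], "roll": 0}, {"translation": [0, -0.012, 0.095], "roll": 0}])

```text
t: 10.95
eef_pos: [497.9, -156.9, 221.2]
ee_rot: [3.141, -0.0, 3.08]
contact_force: [0.4, 0.4, -0.9]
width: -0.1
grip_force: 0.0
```

Run:
```python
from h import *
s=snap('wrist','w4');print(s['t'],s['eef_pos'],s['contact_force'])
print(roller('w4',(494,-151)))
```

```text
10.95 [ 497.89567748 -156.9447704   221.23303539] [ 0.35932982  0.42828292 -0.91270057]
{'n': 3368, 'y500': np.float64(-151.08509084351132), 'yaw': np.float64(-0.06673906926290839), 'zc': np.float64(36.72954341069044), 'rms': np.float64(1.800414315171385), 'x': array([466.35837025, 528.42746135]), 'top': np.float64(55.212913133418034)}
```

Call:
carry_out(moves=[{"translation": [0, 0, -0.04], "roll": 0}, {"translation": [0, 0, -0.08], "roll": 0}, {"translation": [0, 0, -0.09], "roll": 0}, {"translation": [0, 0, -0.093], "roll": 0}, {"translation": [0, 0, -0.095], "roll": 0}, {"translation": [0, 0, -0.095], "roll": 0}, {"translation": [0, 0.002, -0.095], "roll": 0}, {"translation": [0, 0.005, -0.095], "roll": 0}, {"translation": [0.0005, 0.008, -0.095], "roll": 0}, {"translation": [0.0005, 0.011, -0.095], "roll": 0}, {"translation": [0.001, 0.014, -0.095], "roll": 0}, {"translation": [0.001, 0.017, -0.095], "roll": 0}, {"translation": [0.001, 0.019, -0.095], "roll": 0}, {"translation": [0.001, 0.02, -0.095], "roll": 0}, {"translation": [0.001, 0.02, -0.095], "roll": 0}, {"translation": [0.001, 0.02, -0.095], "roll": 0}])

```text
t: 12.6
eef_pos: [495.7, -136.6, 128.2]
ee_rot: [-3.14, -0.009, 3.079]
contact_force: [-12.5, 0.8, 23.8]
width: -0.2
grip_force: 12.1
```

Call:
carry_out(moves=[{"translation": [0, 0, 0.003], "roll": 0}, {"translation": [0, 0, 0.01], "roll": 0}, {"translation": [0, -0.002, 0.04], "roll": 0}, {"translation": [0, -0.006, 0.08], "roll": 0}, {"translation": [0, -0.01, 0.095], "roll": 0}, {"translation": [0, -0.01, 0.095], "roll": 0}, {"translation": [0, -0.01, 0.095], "roll": 0}])

```text
t: 13.3
eef_pos: [498.9, -146.8, 220.9]
ee_rot: [3.141, -0.001, 3.08]
contact_force: [0.1, 0.0, -0.5]
width: 0.3
grip_force: 0.0
```

Run:
```python
from h import *
s=snap('wrist','w5');print(s['t'],s['eef_pos'],s['contact_force'])
print(roller('w5',(494,-141)))
```

```text
13.3 [ 498.89956538 -146.83997004  220.87836895] [ 0.06540249  0.0042397  -0.45745308]
{'n': 3381, 'y500': np.float64(-142.02195410179368), 'yaw': np.float64(-0.06559665123798629), 'zc': np.float64(36.731235104969855), 'rms': np.float64(1.7185971095877253), 'x': array([466.88507926, 528.94797631]), 'top': np.float64(55.28598066675167)}
```

Call:
carry_out(moves=[{"translation": [0, -0.002, -0.04], "roll": 0}, {"translation": [0, -0.002, -0.08], "roll": 0}, {"translation": [0, -0.002, -0.088], "roll": 0}, {"translation": [0, -0.002, -0.091], "roll": 0}, {"translation": [0, -0.002, -0.092], "roll": 0}, {"translation": [0, -0.002, -0.093], "roll": 0}, {"translation": [0, -0.002, -0.094], "roll": 0}, {"translation": [0, -0.002, -0.094], "roll": 0}, {"translation": [0, 0, -0.094], "roll": 0}, {"translation": [0, 0.003, -0.094], "roll": 0}, {"translation": [0.0005, 0.006, -0.094], "roll": 0}, {"translation": [0.0005, 0.009, -0.094], "roll": 0}, {"translation": [0.001, 0.012, -0.094], "roll": 0}, {"translation": [0.001, 0.014, -0.094], "roll": 0}, {"translation": [0.001, 0.015, -0.094], "roll": 0}, {"translation": [0.001, 0.0155, -0.094], "roll": 0}, {"translation": [0.001, 0.0155, -0.094], "roll": 0}, {"translation": [0.001, 0.0155, -0.094], "roll": 0}])

```text
t: 15.15
eef_pos: [497.9, -131.2, 128.4]
ee_rot: [-3.141, -0.006, 3.08]
contact_force: [-7.8, -0.2, 13.2]
width: -0.1
grip_force: 6.6
```

Call:
carry_out(moves=[{"translation": [0, 0, 0.003], "roll": 0}, {"translation": [0, 0, 0.01], "roll": 0}, {"translation": [0, 0.01, 0.04], "roll": 0}, {"translation": [0, 0.04, 0.08], "roll": 0}, {"translation": [0, 0.07, 0.095], "roll": 0}, {"translation": [0, 0.07, 0.095], "roll": 0}, {"translation": [0, 0.07, 0.095], "roll": 0}])

```text
t: 15.85
eef_pos: [500.5, -61.2, 222.9]
ee_rot: [-3.141, 0.001, 3.081]
contact_force: [-0.5, 0.6, -0.8]
width: 0.0
grip_force: 0.0
```

Run:
```python
from h import *
s=snap('wrist','w6');print(s['t'],s['eef_pos'],s['contact_force'])
print(roller('w6',(494,-134)));print(roller('w6',(500,16)))
```

```text
15.85 [500.45385454 -61.20671813 222.921678  ] [-0.46548738  0.62130876 -0.79485955]
{'n': 3569, 'y500': np.float64(-134.256496247887), 'yaw': np.float64(-0.0643374114519675), 'zc': np.float64(36.74797455768533), 'rms': np.float64(1.757346930806964), 'x': array([467.47245335, 531.01762588]), 'top': np.float64(55.23688551657009)}
{'n': 3611, 'y500': np.float64(16.65032553053443), 'yaw': np.float64(-0.06309929967315518), 'zc': np.float64(36.763933352920034), 'rms': np.float64(1.739582609894123), 'x': array([473.62981315, 536.69614127]), 'top': np.float64(55.24855028396722)}
```

View pics/w6.png

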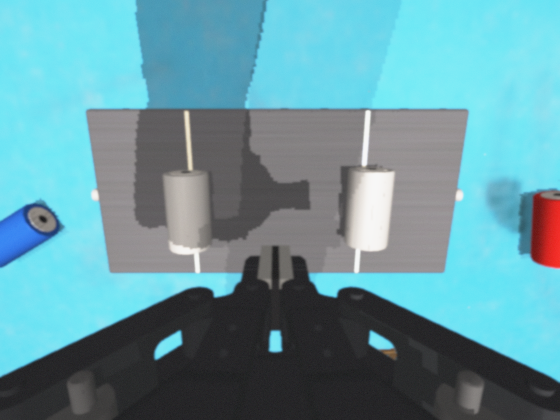

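Both rollers lie over their lines. The right line shows from (187,110) to (197,272) and the left from (367,110) to (357,272). I'll check the offsets in this view.

Run:
```python
from h import *
p=np.load('pics/w6.npz')['p'].astype(int).sum(2)
def pk(v,a,b):
    r=p[v-2:v+3,a:b].mean(0);r=np.clip(r-np.median(r)-60,0,None);return (r*np.arange(a,b)).sum()/r.sum()
for n,a,b in[('L',345,380),('R',175,210)]:
    P=[wray('w6',(pk(v,a,b),v),20) for v in(120,140,155,260,267)];P=np.array(P)
    m,c=np.polyfit(P[:,0]-500,P[:,1],1);print(n,'y500',c,'yaw',m,'x',P[:,0].round())
```

```text
L y500 15.714763254061033 yaw -0.0602199806447929 x [436. 452. 465. 562. 569.]
R y500 -134.2294567153734 yaw -0.06094498167924534 x [427. 443. 456. 553. 560.]
```

Measured in the same view, the left roller is 0.9 mm off its line and the right 0.0 mm. Both are parallel to within 0.004 rad, so I'm handing in.

```bash
python3 -c "
from plant import *
print(finish_job())"
```

```text
the job is handed in; nothing more can be done
None
```

I rolled both rollers onto their lines from the top and handed the job in; in the last view they were within about 1 mm of their lines and 0.004 rad of parallel, but the hand-in returned no verdict.

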